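# Swing out the drip stand's arm and hang up the dipping baskets

## Robot

A 6-joint arm with a two-finger parallel gripper is mounted at the origin on a cart in front of the work surface, level with it; the furniture and walls round the work are solid. World frame = base frame: x ahead of the robot, y to its left, z up, the work surface at z = 0. Lengths are in m, angles in degrees, forces in N, time in s.
With the tool pointing down it reaches from about 0.375 to 0.9 m from the base axis. Payload 3.1 kg.
Tool frame: the origin (TCP) lies at the very end of the fingers, on their centre line; the grasp point (between the pads) lies 19 mm behind it; z points along the fingers, y is the line along which they close (so a half turn about z gives the same grasp; the last joint's range is limited). The gripper opens to 87 mm and grips with 3 to 60 N. Pads are 19 mm wide; open, the fingers measure 117 mm over their backs; the gripper's body (75 mm by 190 mm) begins 51 mm behind the grasp point.
Start: joints at [-82.363, 30.224, 82.088, -0, 67.689, -10.227], TCP at [0.192, -0.595, 0.223] pointing down, gripper open.
Joint ranges: [-176.69, 176.69], [-43.24, 126.21], [12.49, 139.97], [-82, 262], [0, 151.66], [-163.58, 163.58]. Speed limits (degrees/s): [159.86, 159.86, 180, 180, 180, 180].

## Interface

Orientations are given as a 3x3 rotation matrix whose columns are the frame's x, y, z axes.
In Python, from rig import readout, cams, bot gives the robot as it stands.
- The arm moves only by the shell command python3 -m inch 'ROWS'. ROWS is JSON, a list of rows, each a list of 5 numbers: the shift along the world's x, y, z in cm, then the turn about the world's z in degrees, then the finger opening in cm, from 0 to 8.7. In form: [[dx, dy, dz, twist, fingers], ...]. A call has 1 to 10 rows; each row is the pose to reach, as a shift and turn from the pose commanded when the call began; what a row does not reach only later rows make up. A row lasts 1/12 s, in which the tool goes at most 41.7 mm and 7.16 degrees, less where a joint would pass 70% of its speed; a pose out of reach is approached as far as the arm can. A call with a gripper value outside its range is refused whole. The fingers move at their own pace and stop on an object; the grip force is fixed at half the most. Time passes only in rows, so rows that repeat a pose let the fingers close. It gives the time, the measured TCP pose, the force, the opening and the grip force at its end, in the units of the state.
- readout.read_state(): the state, without advancing time (a new reading comes with each control period).
- cams.capture(name): name is "side" or "top" or "wrist"; returns a dict with "image" (420x560x3 uint8, blue, green, red), "intrinsics" (3x3 intrinsics, pixels), "xyz" and "rotation" of the camera in the world; the wrist camera has in their place "tool_from_camera" (4x4, takes a point from camera to tool coordinates, whose origin is the TCP and whose axes are the flange's). Camera axes: x right, y down, z forward; pixel columns grow to the right and rows downward; lengths in m; the calibration is good to about 2 mm. A picture is of the moment at which its call begins: read the wrist's pose just before it. There is no depth.
- bot.hand_in(): hands the job in; it is judged then, once.
The state is a dict: "time_s": time; "joint_positions": joint angles; "qvel": joint speeds; "tau": joint torques, N m; "position": TCP position; "tcp_rot": TCP orientation; "force": force on the tool from outside, world axes, zero at the start; "moment": the same for the moment, N m; "opening": opening from 0.0 (shut) to 1.0 (fully open); "grasp_force": force on a finger pad.
Only numpy, scipy, OpenCV 4.12 (cv2) and the standard library are available. Lean on these libraries where they do the work, as an engineer would, in place of code of your own. Each camera call takes 0.05 s, during which the arm holds its last target. There are 200 camera calls.

## Task

The arm of the drip stand is parked to one side and clamped: loosen the wing clamp on top of the post as far as it goes (its thread may be of either hand, so feel which way it gives), swing the arm round until it points straight along its drip tray, and tighten the clamp fully again. Only then hang every dipping basket that stands on the bench on the arm by its bail, so that they all hang free over the tray, and leave the other things on the bench where they are.

Things in the scene. Friction and masses are not known exactly. Their poses are not given: they have to be found in the camera images.
- stand: fixed steel drip stand: 90 x 90 x 14 mm grey foot with a 20 mm thick post, and a drip tray (205 x 90 mm, rim 16 mm high) that runs from the foot in the stand's own -x direction, 40 to 245 mm from the post axis; the stand is set so that the tray runs roughly to the robot's left (world +y). Origin: on the bench on the post axis; z up. The stand's place and yaw vary. The room's back wall stands about 0.12 m behind the post, at x = 0.72
- swivel (a joint): angle (rad) of the swing arm about the vertical post axis: 0 = arm points along the middle of the tray (stand's -x), growing anticlockwise seen from above; parked at 0.7 to 1.25, that is turned towards the robot. Stays where it is left; rubs with 0.6 N m, so about 5 N at the middle of the arm turn it
- swing_mid (a point): point on the centre line of the swing arm, 130 mm from the post axis, 235 mm above the bench. Its frame turns with the arm: -x points from the post to the free end, z up. The arm is a level round steel bar 10 mm thick; baskets can hang on it from 35 mm to 220 mm from the axis, where the free end turns up
- swing_tip (a point): centre of the round top of the upturned free end of the arm, 235 mm from the post axis and 18 mm above the centre line of the arm (the top of the end lies 5 mm higher)
- wing (a joint): angle (rad) of the wing clamp about the vertical post axis, anticlockwise from above positive: 0 = tight (as it starts). It turns only one way from 0, to a stop at either +1.35 or -1.35 (fully loose); the other way it is blocked within 0.1 rad. Which way gives changes from start to start and cannot be seen from outside. Rubs with 0.08 N m and stays where it is left (one of two small pins, pin_l or pin_r, hidden in the drum below makes the stop; they cannot be reached)
- wing_grip (a point): centre of the wing of the clamp on top of the post, 298 mm above the bench: an upright black bar 62 mm long (its own x), 14 mm thick (its own y), from 274 to 314 mm above the bench, to be gripped across its thickness from above; under it a steel drum 76 mm across, its top 268.5 mm above the bench
- basket0: round steel dipping basket, 60 mm across and 36 mm high, with a rigid bail in its own y-z plane: two 7 mm bars rise at y = +-30 mm to 75 mm height and from there slope together to an apex at 110 mm; above it a black grip tab 24 mm (x) by 12 mm (y), from 110 to 160 mm height. 0.15 kg. Origin: centre of the underside, z up. An arm that lies along the basket's x passes through the bail; hanging straight, its centre line lies 97 mm above the basket's origin
- basket1: a basket like basket0; may be absent
- basket2: a basket like basket0; may be absent
- basket0_apex (a point): apex of basket0's bail, where the centre lines of its bars meet, 110 mm above its underside (axes as the basket)
- basket1_apex (a point): the same on basket1
- basket2_apex (a point): the same on basket2
- coffee_mug: bystander: white mug, 82 x 114 x 91 mm, origin under its centre
- nut_jar: bystander: jar with dark lid, 90 mm across, 140 mm high, origin under its centre
- pot: bystander: small pot, 55 mm across, 41 mm high, origin under its centre
- brown_bottle: bystander: small brown bottle, 44 mm across, 87 mm high, origin under its centre
- tape: bystander: roll of tape lying flat, 68 mm across, 19 mm high, origin under its centre
- pliers: bystander: small pliers lying flat, 149 mm long, 11 mm high
- pincette: bystander: tweezers lying flat, 151 mm long, 9 mm high
- spool: bystander: small spool, 48 mm across, 20 mm high
Not all that is in view belongs to the job. What is shaped like the basket1 but yellow is not meant. What is shaped like the basket0 but orange is not meant.

How it is judged (in metres and radians):
On the way, in this order (a step that is already met when the one before it is completed fails the run):
1. the clamp is loosened fully while the arm is still parked and no basket is lifted ((value of joint wing above 1.1 rad or value of joint wing below -1.1 rad) and value of joint swivel above 0.4 rad and height (world z) of each of basket0, basket1, basket2 below 0.06 m), for 0.2 s.
2. with the clamp loose, the arm is swung round to point along its tray, the baskets still on the bench ((value of joint wing above 1.1 rad or value of joint wing below -1.1 rad) and value of joint swivel between -0.12 and 0.12 rad and height (world z) of each of basket0, basket1, basket2 below 0.06 m), for 0.2 s.
3. the clamp is tight again with the arm along its tray, the baskets still on the bench (value of joint wing between -0.15 and 0.15 rad and value of joint swivel between -0.12 and 0.12 rad and height (world z) of each of basket0, basket1, basket2 below 0.06 m), for 0.2 s.
At the end, for the whole second after the job is handed in: every basket that is there hangs by its bail on the arm between the post and the upturned end, upright within 17 degrees and at rest, its apex over the arm within 12 mm; the arm points along its tray within 7 degrees; the clamp is tight again within 9 degrees; bystanders not moved by more than 30 mm (x of basket0_apex in the frame of swing_mid between -0.095 and 0.1 m and y of basket0_apex in the frame of swing_mid between -0.012 and 0.012 m and z of basket0_apex in the frame of swing_mid between 0.004 and 0.022 m and angle between each of basket0, basket1, basket2's own z axis and vertical below 0.3 rad and linear speed of each of basket0, basket1, basket2 below 0.1 m/s and x of basket1_apex in the frame of swing_mid between -0.095 and 0.1 m and y of basket1_apex in the frame of swing_mid between -0.012 and 0.012 m and z of basket1_apex in the frame of swing_mid between 0.004 and 0.022 m and x of basket2_apex in the frame of swing_mid between -0.095 and 0.1 m and y of basket2_apex in the frame of swing_mid between -0.012 and 0.012 m and z of basket2_apex in the frame of swing_mid between 0.004 and 0.022 m and value of joint wing between -0.15 and 0.15 rad and value of joint swivel between -0.12 and 0.12 rad); the robot touches nothing.
It fails at once if a bystander is moved by more than 30 mm (distance of any of coffee_mug, nut_jar, pot, brown_bottle, tape, pliers, pincette, spool from where it was at the start of the episode above 0.03 m).
Of pin_l, pin_r only 1 to 1 are there at a start; the rules pass over those that are not, and their reading is None.
Of basket0, basket1, basket2 only 2 to 3 are there at a start; the rules pass over those that are not, and their reading is None.
At some moment in a run one of basket0, basket1, basket2 may be knocked a few centimetres aside while the robot is not near it.
It also fails if it takes over 210 s, if anything falls off the work surface, if the arm or the gripper's body presses on something with over 40 N, if the wrist force passes 120 N, or if a joint passes its speed limit or range.

## Working session

There is one attempt and no reset: what is moved stays moved. The work goes in short steps, Python scripts to look and compute and a shell command to move; the robot and the scene stay as the last step left them, time stands still between calls to the robot, and variables do not carry over. Pictures are saved under pics/ and viewed, at most 15 in all, crops included, and the job is handed in when it is done.

```bash
mkdir -p pics; ls
cat > h.py <<'E'
import numpy as np,cv2
from rig import readout,cams,bot
def cap(n,f=None):
    s=readout.read_state(); c=cams.capture(n)
    K=np.array(c["intrinsics"])
    if n=="wrist":
        T=np.array(c["tool_from_camera"]);R=np.array(s["tcp_rot"]);p=np.array(s["position"])
        Rc=R@T[:3,:3];pc=p+R@T[:3,3]
    else: Rc=np.array(c["rotation"]);pc=np.array(c["xyz"])
    im=np.array(c["image"])
    np.savez(f"last_{n}.npz",K=K,R=Rc,p=pc,im=im)
    if f: cv2.imwrite(f"pics/{f}.png",im)
    return im
def ray(n,u,v):
    d=np.load(f"last_{n}.npz");r=d["R"]@np.linalg.solve(d["K"],[u,v,1.]);return d["p"],r
def atz(n,u,v,z):
    p,r=ray(n,u,v);return p+r*(z-p[2])/r[2]
def proj(n,P):
    d=np.load(f"last_{n}.npz");q=d["K"]@(d["R"].T@(np.array(P)-d["p"]));return q[:2]/q[2]
def tri(*obs):
    A=np.zeros((3,3));b=np.zeros(3)
    for n,u,v in obs:
        p,r=ray(n,u,v);r/=np.linalg.norm(r);M=np.eye(3)-np.outer(r,r);A+=M;b+=M@p
    return np.linalg.solve(A,b)
def crop(n,x0,y0,x1,y1,k,f):
    im=np.load(f"last_{n}.npz")["im"][y0:y1,x0:x1]
    cv2.imwrite(f"pics/{f}.png",cv2.resize(im,None,fx=k,fy=k,interpolation=cv2.INTER_CUBIC))
E
python3 - <<'E'
from h import *
a=cap("top");b=cap("side")
cv2.imwrite("pics/a.png",a);cv2.imwrite("pics/b.png",b)
for n in("top","side"):
    d=np.load(f"last_{n}.npz");print(d["p"],d["R"].round(2).tolist(),d["K"][0])
print(readout.read_state())
E
```

```text
pics
[0.30298789 0.13333861 1.2335886 ] [[-0.09, -0.97, 0.22], [-1.0, 0.09, -0.02], [-0.0, -0.22, -0.98]] [381.47809935   0.         281.70766775]
[-0.30607721  0.52223197  0.72358313] [[-0.43, -0.45, 0.78], [-0.9, 0.21, -0.37], [0.0, -0.87, -0.5]] [382.00256686   0.         281.88049911]
{'time_s': 0.1, 'joint_positions': array([-8.23630722e+01,  3.02730980e+01,  8.21493307e+01, -1.65108232e-03,
        6.76900867e+01, -1.02277656e+01]), 'qvel': array([-0.05977212, -0.23179688, -0.12159893, -0.05785543,  0.00287887,
        0.03378997]), 'tau': array([-3.94259541e-04, -4.40986025e+01, -1.77149731e+01,  6.34996709e-02,
        5.33883681e-02, -4.27212092e-05]), 'position': array([ 0.1916567 , -0.59418893,  0.22167372]), 'tcp_rot': array([[ 9.51780304e-01,  3.06780330e-01, -2.87397985e-04],
       [ 3.06780295e-01, -9.51778376e-01,  1.94280194e-03],
       [ 3.22474234e-04, -1.93728866e-03, -9.99998071e-01]]), 'force': array([-0.45947657,  0.10889456, -0.46095187]), 'moment': array([ 0.00959472, -0.03824025, -0.00398492]), 'grasp_force': 0.0, 'opening': 1.0004170799101073}
```

View pics/a.png

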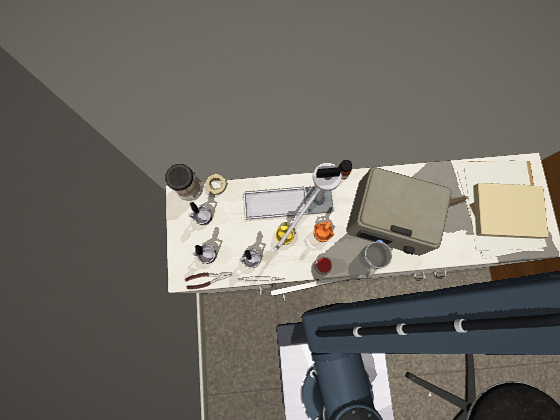

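View pics/b.png

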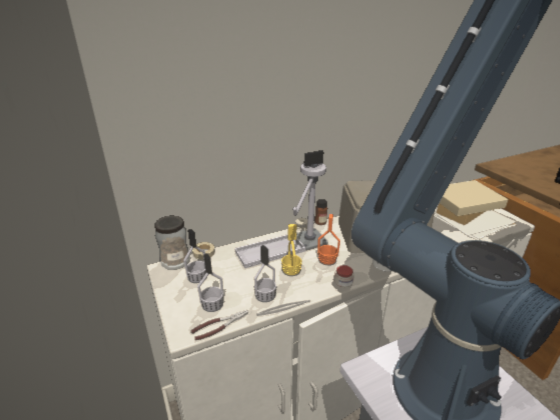

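Top view: steel baskets at about (203,214), (206,252), (251,257). The decoys are yellow (285,233) and orange (323,231). The wing is at (327,172), and the parked arm runs from there to (265,250). Next I'll take enlarged crops.

Run:
```python
from h import *
crop("top",160,150,360,300,4,"c");crop("side",150,140,350,290,4,"d")
```

```text
(no output)
```

View pics/c.png

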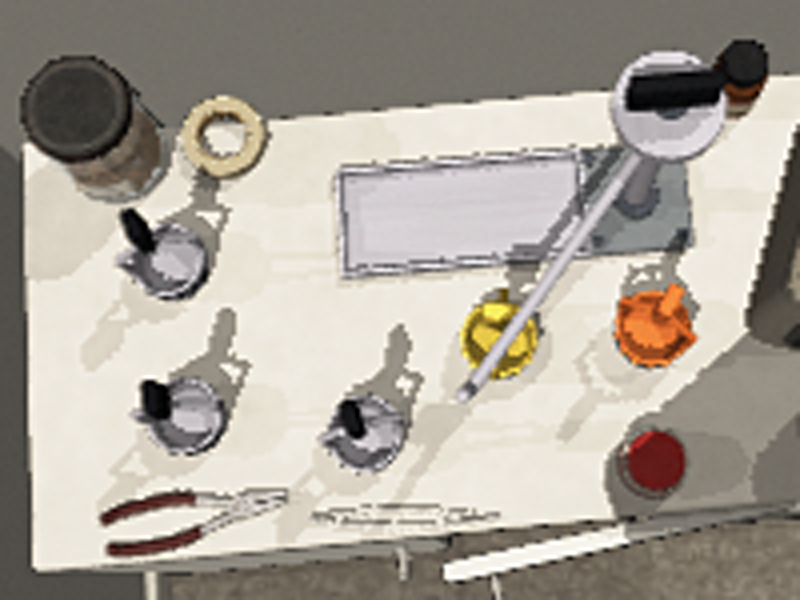

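View pics/d.png

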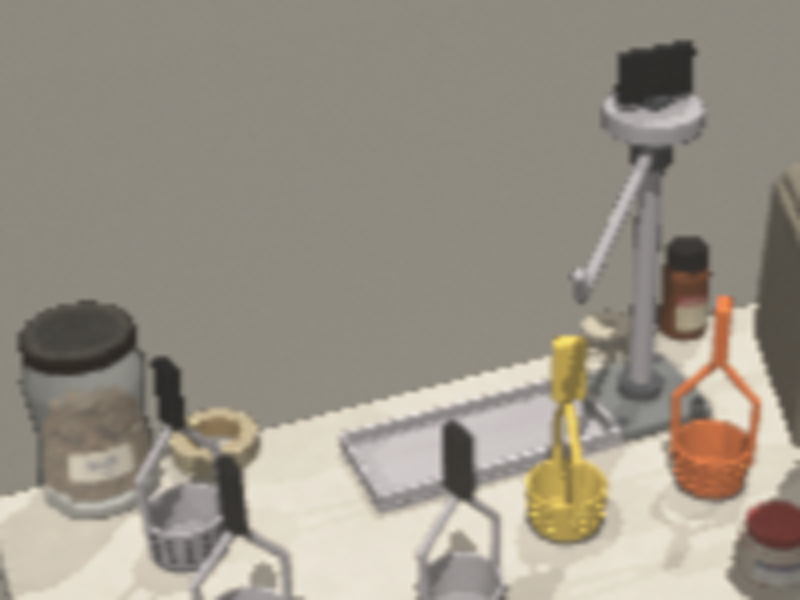

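Run:
```python
from h import *
c=lambda u,v,z:atz("top",160+(u-1.5)/4,150+(v-1.5)/4,z)
s=lambda u,v:("side",150+(u-1.5)/4,140+(v-1.5)/4)
t=lambda u,v:("top",160+(u-1.5)/4,150+(v-1.5)/4)
print("drum",c(669,105,.2685)); print("wing top back edge",c(628,77,.314),c(720,70,.314),"bottom front",c(628,109,.274),c(724,100,.274))
print("wing c tri",tri(t(674,86),s(656,60)))
print("tray",c(345,275,.016),c(590,255,.016),c(337,168,.016),c(578,150,.016))
print("armtip",c(463,395,.255),tri(t(463,393),s(580,275)))
print("bottle",c(742,60,.085)," spout toaster", c(800,150,.15))
for n,top,base,sd in(("A",(128,215),(172,265),(165,362)),("B",(153,385),(183,418),(228,462)),("C",(350,408),(364,434),(458,428))):
    print(n,"tabtop tri",tri(t(*top),s(*sd)),"top@.16",c(*top,.16),"base",c(*base,.018))
print("yellow",c(500,335,.018),"orange",c(655,328,.018),c(672,298,.15))
```

```text
drum [ 0.59740599 -0.01006995  0.2685    ]
wing top back edge [0.60428706 0.02034123 0.314     ] [ 0.60356221 -0.03812741  0.314     ] bottom front [0.59547102 0.01786457 0.274     ] [ 0.59582365 -0.04564097  0.274     ]
wing c tri [ 0.59901889 -0.01001321  0.30279856]
tray [0.55500719 0.23161776 0.016     ] [0.55332845 0.03141789 0.016     ] [0.64554687 0.23186431 0.016     ] [0.64265149 0.03196297 0.016     ]
armtip [0.42019856 0.14233162 0.255     ] [0.42157634 0.14159893 0.25104652]
bottle [ 0.68507011 -0.09918607  0.085     ]  spout toaster [ 0.59027874 -0.11970644  0.15      ]
A tabtop tri [0.58464569 0.37315104 0.15394654] top@.16 [0.58374653 0.3733935  0.16      ] base [0.57573928 0.37111039 0.018     ]
B tabtop tri [0.45995483 0.3627237  0.15092025] top@.16 [0.45858072 0.36066437 0.16      ] base [0.45062427 0.36806742 0.018     ]
C tabtop tri [0.42980497 0.22260025 0.15414499] top@.16 [0.42969361 0.22319949 0.16      ] base [0.42484943 0.22548025 0.018     ]
yellow [0.49407034 0.11063377 0.018     ] orange [ 0.48835051 -0.01421782  0.018     ] [ 0.48884732 -0.01290133  0.15      ]
```

```bash
python3 -m inch '[[0,0,20,0,8.7],[0,0,20,0,8.7],[0,0,20,0,8.7],[0,0,20,0,8.7],[0,0,20,0,8.7]]'; python3 -m inch '[[25,36,20,40,8.7],[25,36,20,40,8.7],[25,36,20,40,8.7],[25,36,20,40,8.7],[25,36,20,40,8.7],[25,36,20,40,8.7],[25,36,20,40,8.7],[25,36,20,40,8.7],[25,36,20,40,8.7],[25,36,20,40,8.7]]'
```

```text
time_s: 0.52
position: [0.1918, -0.5949, 0.4258]
tcp_rot: [[0.952, 0.307, 0.0], [0.307, -0.952, -0.003], [-0.0, 0.003, -1.0]]
force: [-0.3, -1.4, 0.1]
opening: 0.999
grasp_force: 0.0
time_s: 1.35
position: [0.4084, -0.2815, 0.5961]
tcp_rot: [[0.532, 0.847, -0.0], [0.847, -0.532, 0.0], [0.0, -0.001, -1.0]]
force: [0.7, -0.9, 0.5]
opening: 0.999
grasp_force: 0.0
```

```bash
python3 -m inch '[[19,27,-18,32,8.7],[19,27,-18,32,8.7],[19,27,-18,32,8.7],[19,27,-18,32,8.7],[19,27,-18,32,8.7],[19,27,-18,32,8.7],[19,27,-18,32,8.7],[19,27,-18,32,8.7],[19,27,-18,32,8.7],[19,27,-18,32,8.7]]';python3 -m inch '[[0,0,0,0,8.7],[0,0,0,0,8.7]]'
python3 - <<'E'
from h import *
cap("wrist","e")
E
```

```text
time_s: 2.18
position: [0.5983, -0.0077, 0.4095]
tcp_rot: [[-0.004, 1.0, -0.008], [1.0, 0.004, 0.005], [0.005, -0.008, -1.0]]
force: [0.1, -0.5, 0.0]
opening: 0.993
grasp_force: 0.0
time_s: 2.35
position: [0.5978, -0.0137, 0.4154]
tcp_rot: [[0.002, 1.0, -0.001], [1.0, -0.002, -0.001], [-0.001, -0.001, -1.0]]
force: [-0.7, -0.7, 1.3]
opening: 0.999
grasp_force: 0.0
```

View pics/e.png

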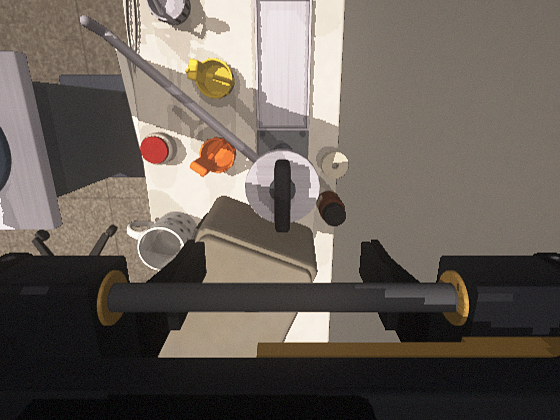

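The wrist view shows the wing bar from (283,161) to (283,230), inside the drum at (282,187). I'll work out its position from these.

Run:
```python
from h import *
print(atz("wrist",282,187,.2685),"wing",atz("wrist",283,161,.314),atz("wrist",283,230,.300))
print("tray",atz("wrist",257,0,.016),atz("wrist",257,128,.016),atz("wrist",307,130,.016),atz("wrist",311,0,.016))
print("tip",atz("wrist",85,19,.255))
print(readout.read_state()["position"])
```

```text
[ 0.59606473 -0.00875673  0.2685    ] wing [0.5970754  0.02459107 0.314     ] [ 0.59701007 -0.04247617  0.3       ]
tray [0.55727293 0.22685888 0.016     ] [0.55245886 0.03422126 0.016     ] [0.63868027 0.03072584 0.016     ] [0.64075695 0.22669392 0.016     ]
tip [0.41860973 0.14394718 0.255     ]
[ 0.59782778 -0.01438921  0.41624476]
```

```bash
python3 -m inch '[[0,0.5,-5,0,8.7],[0,0.5,-9,0,8.7],[0,0.5,-12,0,8.7],[0,0.5,-13.3,0,8.7],[0,0.5,-13.3,0,8.7],[0,0.5,-13.3,0,8.7]]'
```

```text
time_s: 2.9
position: [0.5981, -0.01, 0.2835]
tcp_rot: [[0.004, 1.0, 0.001], [1.0, -0.004, -0.0], [-0.0, 0.001, -1.0]]
force: [0.7, 0.2, 1.2]
opening: 1.002
grasp_force: 0.0
```

Next I'll close on the wing and try a small anticlockwise turn.

```bash
python3 -m inch '[[0,0,0,0,0.5],[0,0,0,0,0.5],[0,0,0,0,0.5],[0,0,0,0,0.5],[0,0,0,0,0.5],[0,0,0,0,0.5],[0,0,0,0,0.5],[0,0,0,0,0.5]]';python3 -m inch '[[0,0,0,4,0.5],[0,0,0,8,0.5],[0,0,0,10,0.5],[0,0,0,10,0.5],[0,0,0,10,0.5]]'; python3 -c "
from h import *
s=readout.read_state();print(s['moment'],s['tcp_rot'][:,1])"
```

```text
time_s: 3.57
position: [0.598, -0.0084, 0.2825]
tcp_rot: [[0.002, 1.0, -0.0], [1.0, -0.002, -0.0], [-0.0, -0.0, -1.0]]
force: [-1.0, -0.5, 0.2]
opening: 0.478
grasp_force: 0.0
time_s: 3.98
position: [0.5972, -0.0086, 0.2823]
tcp_rot: [[-0.17, 0.986, -0.002], [0.986, 0.17, -0.0], [0.0, -0.002, -1.0]]
force: [-2.9, -0.6, 0.9]
opening: 0.179
grasp_force: 27.7
[-0.10821178  0.22554738 -0.27320676] [ 0.98550832  0.16961424 -0.00208643]
```

Moment is 0.27 N m and the opening is 15.6 mm, wider than the 14 mm bar. The wing looks blocked this way, so I'll try clockwise.

```bash
python3 -m inch '[[0,0,0,-5,0.5],[0,0,0,-10,0.5],[0,0,0,-15,0.5],[0,0,0,-20,0.5],[0,0,0,-25,0.5],[0,0,0,-25,0.5],[0,0,0,-25,0.5]]'; python3 -c "
from h import *
s=readout.read_state();print(s['moment'],s['tcp_rot'][:,1])"
```

```text
time_s: 4.57
position: [0.5974, -0.0096, 0.2823]
tcp_rot: [[0.26, 0.966, -0.002], [0.966, -0.26, -0.002], [-0.002, -0.001, -1.0]]
force: [-3.6, -3.7, 0.5]
opening: 0.156
grasp_force: 30.0
[-0.76233981  0.38575747 -0.05886689] [ 0.96565861 -0.25981215 -0.00104896]
```

It gives clockwise: the opening is back to 13.6 mm and the moment is small. I'll continue to the stop.

```bash
python3 -m inch '[[0,0,0,-7,0.5],[0,0,0,-14,0.5],[0,0,0,-21,0.5],[0,0,0,-28,0.5],[0,0,0,-35,0.5],[0,0,0,-42,0.5],[0,0,0,-49,0.5],[0,0,0,-56,0.5],[0,0,0,-61,0.5],[0,0,0,-63,0.5]]';python3 -m inch '[[0,0,0,0,0.5],[0,0,0,0,0.5],[0,0,0,0,0.5],[0,0,0,0,0.5]]'; python3 -c "
from h import *
s=readout.read_state();print(s['moment'],s['tcp_rot'][:,1],s['joint_positions'])"
```

```text
time_s: 5.4
position: [0.5977, -0.0099, 0.2824]
tcp_rot: [[0.979, 0.205, -0.001], [0.205, -0.979, -0.003], [-0.001, 0.003, -1.0]]
force: [-1.7, -4.5, 0.7]
opening: 0.159
grasp_force: 30.0
time_s: 5.73
position: [0.5978, -0.0098, 0.2824]
tcp_rot: [[0.978, 0.209, -0.001], [0.209, -0.978, -0.003], [-0.001, 0.003, -1.0]]
force: [-1.4, -4.8, -0.0]
opening: 0.153
grasp_force: 30.0
[-0.80094717  0.38478006  0.44267509] [ 0.20884563 -0.9779449   0.00269605] [-11.55358546  24.59758352  81.9622842   -0.1818107   73.45325229
  66.44356783]
```

At the stop: -78° with a 0.44 N m reaction. I'll release, rise, and move over the arm at r = 190 mm, about (0.454, 0.116).

```bash
python3 -m inch '[[0,0,0,0,6],[0,0,0,0,6],[0,0,0,0,6],[0,0,0,0,6],[0,0,3,0,6],[0,0,6,0,6],[0,0,9,0,6],[0,0,9,0,6]]';python3 -m inch '[[0,0,0,70,6],[0,0,0,70,6],[0,0,0,70,6],[0,0,0,70,6],[0,0,0,70,6],[0,0,0,70,6],[0,0,0,70,6],[0,0,0,70,6],[0,0,0,70,6],[0,0,0,70,6]]';python3 -m inch '[[-14,12.5,0,57,6],[-14,12.5,0,57,6],[-14,12.5,0,57,6],[-14,12.5,0,57,6],[-14,12.5,0,57,6],[-14,12.5,0,57,6],[-14,12.5,0,57,6],[-14,12.5,0,57,6],[-14,12.5,0,57,6],[-14,12.5,0,57,6]]'
python3 - <<'E'
from h import *
cap("wrist","f");print(readout.read_state()["position"])
E
```

```text
time_s: 6.4
position: [0.6015, -0.0085, 0.3797]
tcp_rot: [[0.978, 0.206, 0.014], [0.206, -0.978, -0.002], [0.013, 0.005, -1.0]]
force: [0.5, -0.5, 1.4]
opening: 0.653
grasp_force: 0.0
time_s: 7.23
position: [0.598, -0.008, 0.3722]
tcp_rot: [[0.135, 0.991, 0.0], [0.991, -0.135, 0.001], [0.001, -0.0, -1.0]]
force: [0.3, -0.1, -0.3]
opening: 0.69
grasp_force: 0.0
time_s: 8.07
position: [0.4579, 0.1168, 0.3724]
tcp_rot: [[-0.751, 0.66, 0.0], [0.66, 0.751, 0.0], [0.0, 0.0, -1.0]]
force: [0.5, -0.4, 0.1]
opening: 0.685
grasp_force: 0.0
[0.45797461 0.11671919 0.3724098 ]
```

View pics/f.png

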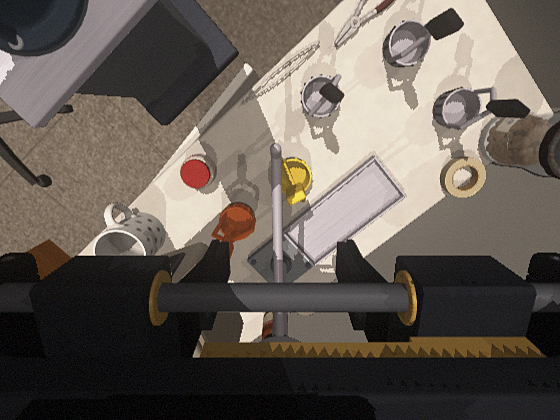

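The arm bar runs at u≈277 between the fingers, with its tip at (276,150). I'll go down, grip it, and work out the arc.

```bash
python3 -m inch '[[0,0,-4,0,6],[0,0,-8,0,6],[0,0,-12,0,6],[0,0,-15.3,0,6],[0,0,-15.3,0,6],[0,0,-15.3,0,0.3],[0,0,-15.3,0,0.3],[0,0,-15.3,0,0.3],[0,0,-15.3,0,0.3],[0,0,-15.3,0,0.3]]';python3 -m inch '[[0,0,0,0,0.3],[0,0,0,0,0.3],[0,0,0,0,0.3],[0,0,0,0,0.3]]'
python3 - <<'E'
from h import *
s=readout.read_state();p=s["position"][:2];c=np.array([.597,-.009]);d=p-c
a=np.degrees(np.arctan2(d[1],d[0]));r=np.hypot(*d);print(p,r,a,s["tcp_rot"][:,1])
for k in range(1,13):
    b=np.radians(a-(a-89.4)*k/12);q=c+r*np.array([np.cos(b),np.sin(b)])-p;print((q*100).round(1),(-(a-89.4)*k/12).round(1))
E
```

```text
time_s: 8.95
position: [0.4591, 0.1166, 0.2213]
tcp_rot: [[-0.753, 0.658, 0.004], [0.658, 0.753, 0.0], [-0.003, 0.003, -1.0]]
force: [0.2, -0.7, -0.4]
opening: 0.394
grasp_force: 0.0
time_s: 9.28
position: [0.4574, 0.1159, 0.2198]
tcp_rot: [[-0.753, 0.658, -0.001], [0.658, 0.753, -0.001], [-0.0, -0.002, -1.0]]
force: [-2.5, -2.9, 3.3]
opening: 0.103
grasp_force: 30.1
[0.45741359 0.11593105] 0.18732894317145532 138.1711823453001 [ 0.65756061  0.75339963 -0.00174547]
[0.9 1. ] -4.1
[1.9 1.8] -8.1
[3.  2.7] -12.2
[4.1 3.4] -16.3
[5.2 4.1] -20.3
[6.4 4.6] -24.4
[7.6 5.1] -28.4
[8.9 5.5] -32.5
[10.2  5.9] -36.6
[11.5  6.1] -40.6
[12.8  6.2] -44.7
[14.2  6.2] -48.8
```

```bash
python3 -m inch '[[0.9,1.0,0,-4,0.3],[1.9,1.8,0,-8,0.3],[3.0,2.7,0,-12,0.3],[4.1,3.4,0,-16,0.3],[5.2,4.1,0,-20,0.3],[6.4,4.6,0,-24,0.3],[7.6,5.1,0,-28,0.3],[8.9,5.5,0,-32,0.3],[10.2,5.9,0,-36,0.3],[11.5,6.1,0,-40,0.3]]';python3 -m inch '[[1.3,0.1,0,-4,0.3],[2.7,0.1,0,-8,0.3],[2.7,0.1,0,-8,0.3],[2.7,0.1,0,-8,0.3],[2.7,0.1,0,-8,0.3]]'
python3 - <<'E'
from h import *
cap("top","g0");crop("top",160,150,360,300,4,"g")
E
```

```text
time_s: 10.12
position: [0.5726, 0.1765, 0.2198]
tcp_rot: [[-0.151, 0.989, -0.002], [0.989, 0.151, -0.003], [-0.002, -0.003, -1.0]]
force: [-3.7, -4.4, 6.3]
opening: 0.103
grasp_force: 30.0
time_s: 10.53
position: [0.6009, 0.1781, 0.2199]
tcp_rot: [[-0.016, 1.0, 0.003], [1.0, 0.016, -0.0], [-0.0, 0.003, -1.0]]
force: [2.1, -2.5, 2.6]
opening: 0.101
grasp_force: 30.1
```

View pics/g.png

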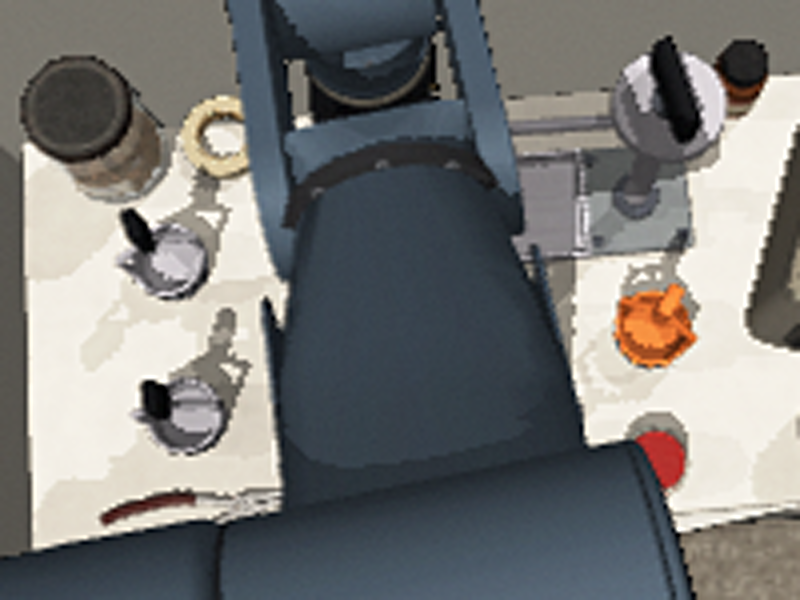

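The arm now points along the tray at about 88.8°, against a tray direction of about 89.4°. I'll release it, go back to the wing and tighten.

```bash
python3 -m inch '[[0,0,0,0,6],[0,0,0,0,6],[0,0,0,0,6],[0,0,0,0,6],[0,0,0,0,6],[0,0,4,0,6],[0,0,8,0,6],[0,0,12,0,6],[0,0,15,0,6],[0,0,15,0,6]]';python3 -m inch '[[-0.2,-18.7,0,-70,6],[-0.2,-18.7,0,-70,6],[-0.2,-18.7,0,-70,6],[-0.2,-18.7,0,-70,6],[-0.2,-18.7,0,-70,6],[-0.2,-18.7,0,-70,6],[-0.2,-18.7,0,-70,6],[-0.2,-18.7,0,-70,6],[-0.2,-18.7,0,-70,6],[-0.2,-18.7,0,-70,6]]';python3 -m inch '[[0,0,0,-8,6],[0,0,0,-8,6],[0,0,0,-8,6]]';python3 - <<'E'
from h import *
cap("top");cap("wrist");s=readout.read_state();print(s["position"])
a=np.load("last_wrist.npz")["im"][100:400,80:480];b=cv2.resize(np.load("last_top.npz")["im"][150:300,160:360],(400,300))
cv2.imwrite("pics/i.png",np.hstack([a,b]))
E
```

```text
time_s: 11.42
position: [0.6032, 0.1794, 0.3779]
tcp_rot: [[-0.016, 1.0, 0.015], [1.0, 0.016, 0.002], [0.002, 0.015, -1.0]]
force: [0.4, 0.1, 1.0]
opening: 0.676
grasp_force: 0.0
time_s: 12.25
position: [0.5974, -0.0083, 0.3686]
tcp_rot: [[0.936, 0.351, -0.002], [0.351, -0.936, 0.001], [-0.001, -0.001, -1.0]]
force: [0.5, -0.4, -0.2]
opening: 0.693
grasp_force: 0.0
time_s: 12.5
position: [0.5976, -0.0082, 0.3689]
tcp_rot: [[0.974, 0.225, -0.001], [0.225, -0.974, 0.0], [-0.001, -0.001, -1.0]]
force: [-0.4, -0.2, -0.1]
opening: 0.689
grasp_force: 0.0
[ 0.59774045 -0.00828527  0.36911933]
```

View pics/i.png

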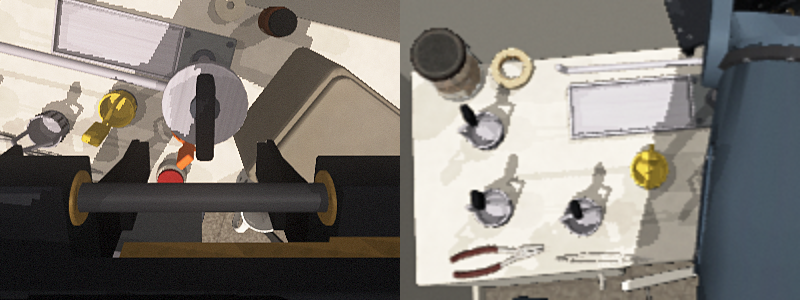

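Wing aligned with the gripper, arm parallel to the tray.

```bash
python3 -m inch '[[0,0,-4,0,6],[0,0,-8,0,6],[0,0,-8.6,0,6],[0,0,-8.6,0,6],[0,0,-8.6,0,0.5],[0,0,-8.6,0,0.5],[0,0,-8.6,0,0.5],[0,0,-8.6,0,0.5],[0,0,-8.6,0,0.5],[0,0,-8.6,0,0.5]]';python3 -m inch '[[0,0,0,0,0.5],[0,0,0,0,0.5],[0,0,0,0,0.5],[0,0,0,7,0.5],[0,0,0,14,0.5],[0,0,0,21,0.5],[0,0,0,28,0.5],[0,0,0,35,0.5],[0,0,0,42,0.5],[0,0,0,49,0.5]]'
python3 -m inch '[[0,0,0,7,0.5],[0,0,0,14,0.5],[0,0,0,21,0.5],[0,0,0,26,0.5],[0,0,0,29,0.5],[0,0,0,29,0.5],[0,0,0,29,0.5]]'; python3 -c "
from h import *
s=readout.read_state();print(s['moment'],s['tcp_rot'][:,1])"
```

```text
time_s: 13.43
position: [0.5983, -0.0085, 0.2844]
tcp_rot: [[0.975, 0.223, 0.002], [0.223, -0.975, -0.0], [0.001, 0.001, -1.0]]
force: [0.3, 0.6, 0.5]
opening: 0.322
grasp_force: 0.0
time_s: 14.27
position: [0.5978, -0.009, 0.2838]
tcp_rot: [[0.467, 0.884, -0.0], [0.884, -0.467, -0.001], [-0.001, -0.0, -1.0]]
force: [-0.2, -1.4, 1.5]
opening: 0.158
grasp_force: 30.0
time_s: 14.85
position: [0.5973, -0.0089, 0.2838]
tcp_rot: [[-0.014, 1.0, -0.002], [1.0, 0.014, -0.001], [-0.001, -0.002, -1.0]]
force: [-2.7, -1.9, 2.4]
opening: 0.157
grasp_force: 30.0
[-0.39660069  0.34266194  0.07135752] [ 0.99990268  0.01386207 -0.00156975]
```

The clamp is back at about 0. I'll release it and look at the baskets from closer.

```bash
python3 -m inch '[[0,0,0,0,6],[0,0,0,0,6],[0,0,0,0,6],[0,0,0,0,6],[0,0,4,0,6],[0,0,8,0,6],[0,0,10,0,6],[0,0,10,0,6]]';python3 -m inch '[[-9,18,-2,-1,6],[-9,18,-2,-1,6],[-9,18,-2,-1,6],[-9,18,-2,-1,6],[-9,18,-2,-1,6],[-9,18,-2,-1,6],[-9,18,-2,-1,6],[-9,18,-2,-1,6],[-9,18,-2,-1,6]]'
python3 - <<'E'
from h import *
cap("wrist","j");print(readout.read_state()["position"])
E
```

```text
time_s: 15.52
position: [0.601, -0.0086, 0.3898]
tcp_rot: [[-0.015, 1.0, 0.013], [1.0, 0.015, -0.002], [-0.002, 0.013, -1.0]]
force: [-0.1, 0.4, -0.0]
opening: 0.654
grasp_force: 0.0
time_s: 16.27
position: [0.5086, 0.1707, 0.3632]
tcp_rot: [[0.004, 1.0, -0.0], [1.0, -0.004, -0.0], [-0.0, -0.0, -1.0]]
force: [0.5, -0.7, 1.2]
opening: 0.691
grasp_force: 0.0
[0.50876089 0.17047365 0.36327431]
```

View pics/j.png

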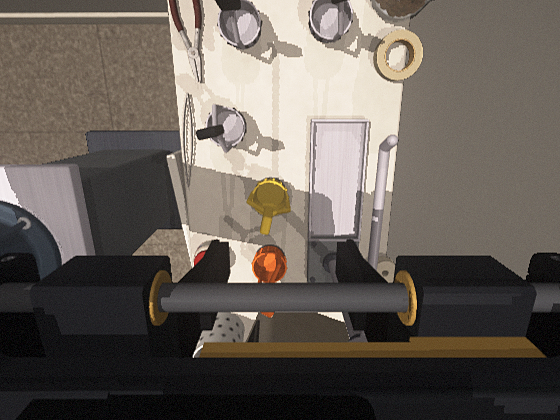

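Run:
```python
from h import *
d=np.load("last_wrist.npz");print(d["p"],d["R"].round(2).tolist(),d["K"][0])
s=lambda u,v,z:atz("side",150+(u-1.5)/4,140+(v-1.5)/4,z)
for n,l,r in(("C",(423,553),(495,518)),("A",(147,480),(218,450)),("B",(197,572),(288,555))):
    a,b=s(*l,.075),s(*r,.075);print(n,a,b,np.linalg.norm(a-b),(a+b)/2,np.degrees(np.arctan2(*(a-b)[[1,0]])))
print("tip",atz("wrist",390,138,.256),"arm",atz("wrist",374,240,.24),atz("wrist",383,180,.24))
im=d["im"];crop("wrist",180,0,440,160,3,"k")
```

```text
[0.50779741 0.2509411  0.52524005] [[1.0, -0.0, -0.0], [-0.0, -0.96, -0.29], [-0.0, 0.29, -0.96]] [317.15945283   0.         282.41172319]
C [0.41383266 0.25417956 0.075     ] [0.42658394 0.19747568 0.075     ] 0.058119921226051585 [0.4202083  0.22582762 0.075     ] 102.67355611728306
A [0.56511647 0.39778007 0.075     ] [0.57830618 0.34429211 0.075     ] 0.055090198992020986 [0.57171133 0.37103609 0.075     ] 103.85232694025362
B [0.45731531 0.39101737 0.075     ] [0.44872316 0.33372948 0.075     ] 0.0579286389360512 [0.45301924 0.36237342 0.075     ] 81.47024889000758
tip [0.59735802 0.22707613 0.256     ] arm [0.59642233 0.12822956 0.24      ] [0.59987039 0.18779726 0.24      ]
```

View pics/k.png

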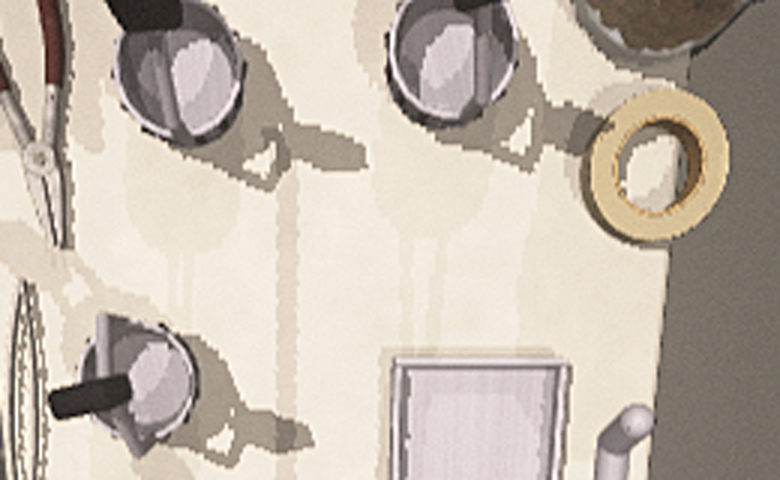

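Basket C: bail direction about 103–106°, apex near (0.427, 0.2245). I'll hover over it at ψ = -77° and check.

```bash
python3 -m inch '[[-8.2,5.4,0,-70,6],[-8.2,5.4,0,-70,6],[-8.2,5.4,0,-70,6],[-8.2,5.4,0,-70,6],[-8.2,5.4,0,-70,6],[-8.2,5.4,0,-70,6],[-8.2,5.4,0,-70,6],[-8.2,5.4,0,-70,6],[-8.2,5.4,0,-70,6],[-8.2,5.4,0,-70,6]]';python3 -m inch '[[0,0,-4,-6,6],[0,0,-8,-6,6],[0,0,-12,-6,6],[0,0,-12,-6,6],[0,0,-12,-6,6]]'
python3 - <<'E'
from h import *
cap("wrist","l");s=readout.read_state();print(s["position"],s["tcp_rot"][:,1])
E
```

```text
time_s: 17.15
position: [0.427, 0.2245, 0.3635]
tcp_rot: [[0.943, 0.332, 0.0], [0.332, -0.943, -0.0], [0.0, 0.0, -1.0]]
force: [-0.1, -0.1, -0.2]
opening: 0.691
grasp_force: 0.0
time_s: 17.57
position: [0.4255, 0.2244, 0.2424]
tcp_rot: [[0.971, 0.238, -0.005], [0.238, -0.971, -0.001], [-0.005, 0.0, -1.0]]
force: [-0.8, 0.6, 0.0]
opening: 0.69
grasp_force: 0.0
[0.42739748 0.22508007 0.24435026] [ 2.38115128e-01 -9.71236936e-01 -7.96572327e-06]
```

View pics/l.png

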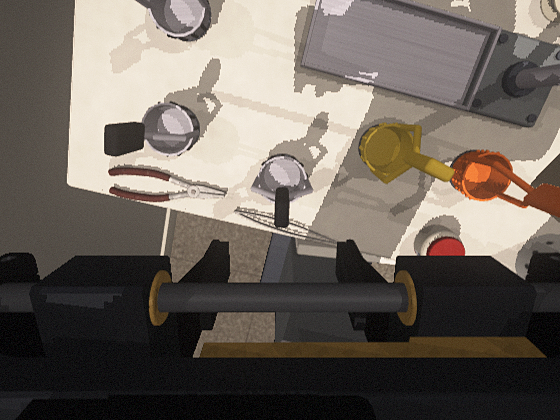

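Run:
```python
from h import *
print(atz("wrist",283,188,.11),atz("wrist",282,216,.16),atz("wrist",282,227,.16),readout.read_state()["position"], "bail",atz("wrist",252,197,.075),atz("wrist",312,193,.075))
for n,u,v in(("A",180,5),("B",171,130)): print(n,atz("wrist",u,v,.036))
print("Btab",atz("wrist",107,138,.16))
```

```text
[0.43118906 0.22557238 0.11      ] [0.42040507 0.22385228 0.16      ] [0.4110974 0.2215747 0.16     ] [0.42739748 0.22508007 0.24435026] bail [0.40498994 0.25347308 0.075     ] [0.42468581 0.19185348 0.075     ]
A [0.57420196 0.36837686 0.036     ]
B [0.44859227 0.36026197 0.036     ]
Btab [0.44952492 0.36719538 0.16      ]
```

```bash
python3 -m inch '[[-0.4,-0.1,-4,2,6],[-0.4,-0.1,-8,2,6],[-0.4,-0.1,-11,2,6],[-0.4,-0.1,-12.2,2,6],[-0.4,-0.1,-12.2,2,6],[-0.4,-0.1,-12.2,2,6]]';python3 -m inch '[[0,0,0,0,0.5],[0,0,0,0,0.5],[0,0,0,0,0.5],[0,0,0,0,0.5],[0,0,0,0,0.5],[0,0,0,0,0.5],[0,0,0,0,0.5],[0,0,0,0,0.5],[0,0,0,0,0.5],[0,0,0,0,0.5]]'
```

```text
time_s: 18.12
position: [0.4246, 0.225, 0.1233]
tcp_rot: [[0.962, 0.273, 0.004], [0.273, -0.962, 0.001], [0.004, 0.0, -1.0]]
force: [0.0, -0.7, 0.1]
opening: 0.69
grasp_force: 0.0
time_s: 18.95
position: [0.422, 0.2245, 0.1215]
tcp_rot: [[0.962, 0.273, 0.0], [0.273, -0.962, -0.0], [0.0, 0.0, -1.0]]
force: [0.2, 0.4, 0.2]
opening: 0.135
grasp_force: 30.0
```

Gripped flush at 11.7 mm. I'll lift it to threading height, turn it, and bring it out past the free end.

```bash
python3 -m inch '[[0,0,2,0,0.5],[0,0,5,0,0.5],[0,0,8,0,0.5],[0,0,11,0,0.5],[0,0,14,0,0.5],[0,0,17.3,0,0.5],[0,1,17.3,6,0.5],[0.5,3,17.3,12,0.5],[1,5.5,17.3,18,0.5],[2,8.5,17.3,24,0.5]]';python3 -m inch '[[2,0,0,6,0.5],[4,0,0,12,0.5],[6,0,0,18,0.5],[8,0,0,24,0.5],[10,0,0,30,0.5],[12,0,0,36,0.5],[14,0,0,42,0.5],[15.5,0,0,47,0.5],[16.1,0,0,49,0.5],[16.1,0,0,49,0.5]]';python3 -m inch '[[0,0,0,0,0.5],[0,0,0,0,0.5]]'
python3 - <<'E'
from h import *
b=cap("side");a=cap("wrist")
cv2.imwrite("pics/m.png",np.hstack([cv2.resize(b[140:290,150:350],(400,300)),a[0:300,80:480]]))
E
```

```text
time_s: 19.78
position: [0.4407, 0.3092, 0.2944]
tcp_rot: [[0.765, 0.644, -0.002], [0.644, -0.765, -0.001], [-0.002, -0.0, -1.0]]
force: [0.5, 0.8, -1.6]
opening: 0.131
grasp_force: 30.0
time_s: 20.62
position: [0.6041, 0.3089, 0.2929]
tcp_rot: [[0.02, 1.0, -0.001], [1.0, -0.02, -0.001], [-0.001, -0.001, -1.0]]
force: [0.1, -0.7, -1.5]
opening: 0.135
grasp_force: 30.0
time_s: 20.78
position: [0.6019, 0.3095, 0.2938]
tcp_rot: [[0.02, 1.0, -0.002], [1.0, -0.02, -0.0], [-0.001, -0.002, -1.0]]
force: [0.0, 0.5, -1.1]
opening: 0.136
grasp_force: 30.0
```

View pics/m.png

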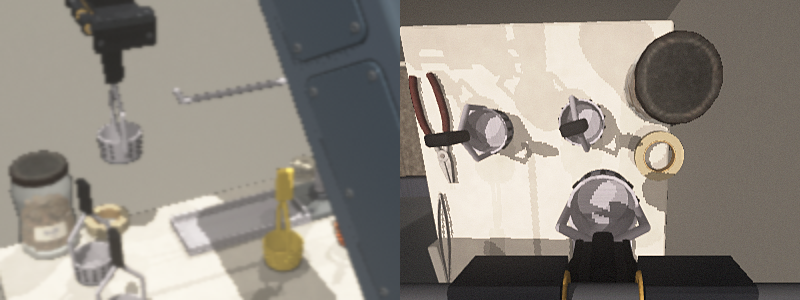

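The basket is upright in the gripper and squared to the arm. I'll thread it in to r = 65 mm.

```bash
python3 -m inch '[[0,-2,0,0,0.5],[0,-4,0,0,0.5],[0,-6,0,0,0.5],[0,-8,0,0,0.5],[0,-10,0,0,0.5],[0,-10,0,0,0.5]]';python3 -m inch '[[0,-2,0,0,0.5],[-0.1,-4,0,0,0.5],[-0.1,-6,0,0,0.5],[-0.2,-8,0,0,0.5],[-0.2,-10,0,0,0.5],[-0.2,-12,0,0,0.5],[-0.3,-14,0,0,0.5],[-0.3,-15.3,0,0,0.5],[-0.3,-15.3,0,0,0.5]]';python3 -m inch '[[0,0,-1,0,0.5],[0,0,-2,0,0.5],[0,0,-2.8,0,0.5],[0,0,-3.3,0,0.5],[0,0,-3.6,0,0.5],[0,0,-3.6,0,0.5]]'
```

```text
time_s: 21.38
position: [0.6025, 0.2061, 0.2949]
tcp_rot: [[0.023, 1.0, -0.0], [1.0, -0.023, -0.003], [-0.003, -0.0, -1.0]]
force: [0.1, 1.8, -1.9]
opening: 0.136
grasp_force: 30.0
time_s: 22.13
position: [0.6, 0.0547, 0.2948]
tcp_rot: [[0.022, 1.0, 0.0], [1.0, -0.022, -0.001], [-0.001, 0.001, -1.0]]
force: [-0.1, 1.0, -1.4]
opening: 0.139
grasp_force: 30.0
time_s: 22.63
position: [0.5986, 0.0577, 0.2586]
tcp_rot: [[0.019, 1.0, -0.003], [1.0, -0.019, 0.001], [0.001, -0.003, -1.0]]
force: [-3.3, 0.2, 3.9]
opening: 0.13
grasp_force: 30.0
```

Contact felt (+5 N), so the bail is on the arm. I'll release it and go look over basket A.

```bash
python3 -m inch '[[0,0,0,0,4],[0,0,0,0,4],[0,0,0,0,4],[0,0,0,0,4],[0,0,2,0,4],[0,0,5,0,4],[0,0,8,0,4],[0,0,10,0,4]]';python3 -m inch '[[-2.2,31.2,0,-70,4],[-2.2,31.2,0,-70,4],[-2.2,31.2,0,-70,4],[-2.2,31.2,0,-70,4],[-2.2,31.2,0,-70,4],[-2.2,31.2,0,-70,4],[-2.2,31.2,0,-70,4],[-2.2,31.2,0,-70,4],[-2.2,31.2,0,-70,4],[-2.2,31.2,0,-70,4]]';python3 -m inch '[[0,0,-4,0,4],[0,0,-8,0,4],[0,0,-10,0,4],[0,0,-10,0,4],[0,0,-10,0,4]]'
python3 - <<'E'
from h import *
b=cap("side");a=cap("wrist");print(readout.read_state()["position"])
cv2.imwrite("pics/n.png",np.vstack([a[0:300],cv2.resize(b[100:290,150:350],(560,532))[:290]]))
E
```

```text
time_s: 23.3
position: [0.6011, 0.0565, 0.3613]
tcp_rot: [[0.02, 1.0, 0.004], [1.0, -0.02, -0.0], [-0.0, 0.004, -1.0]]
force: [0.3, -0.1, 0.1]
opening: 0.457
grasp_force: 0.0
time_s: 24.13
position: [0.5772, 0.3714, 0.3577]
tcp_rot: [[0.943, 0.332, -0.0], [0.332, -0.943, 0.0], [-0.0, -0.0, -1.0]]
force: [-0.0, 0.4, 0.4]
opening: 0.459
grasp_force: 0.0
time_s: 24.55
position: [0.5777, 0.3684, 0.2573]
tcp_rot: [[0.943, 0.334, -0.002], [0.334, -0.943, -0.001], [-0.003, 0.0, -1.0]]
force: [-0.0, 0.0, 0.8]
opening: 0.457
grasp_force: 0.0
[0.57953754 0.36915956 0.26076494]
```

View pics/n.png

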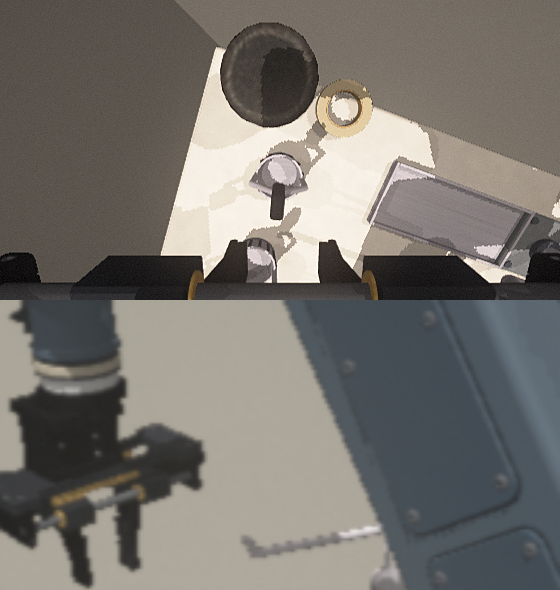

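A: bail ends at (249,189) and (307,190), tab from (279,183) to (276,218).

Run:
```python
from h import *
a,b=atz("wrist",249,189,.075),atz("wrist",307,190,.075)
print(a,b,(a+b)/2,np.degrees(np.arctan2(*(a-b)[[1,0]])),atz("wrist",276,208,.16),atz("wrist",278,160,.036))
```

```text
[0.5594018  0.40236236 0.075     ] [0.58011796 0.34045614 0.075     ] [0.56975988 0.37140925 0.075     ] 108.50219019724499 [0.57405306 0.37353366 0.16      ] [0.59531023 0.38092643 0.036     ]
```

```bash
python3 -m inch '[[-0.5,0.2,-4,-1,4],[-0.5,0.2,-8,-1,4],[-0.5,0.2,-12,-1,4],[-0.5,0.2,-13.7,-1,4],[-0.5,0.2,-13.7,-1,4],[-0.5,0.2,-13.7,-1,0.5],[-0.5,0.2,-13.7,-1,0.5],[-0.5,0.2,-13.7,-1,0.5],[-0.5,0.2,-13.7,-1,0.5],[-0.5,0.2,-13.7,-1,0.5]]';python3 -m inch '[[0,0,0,0,0.5],[0,0,0,0,0.5],[0,0,0,0,0.5],[0,0,0,0,0.5]]'
```

```text
time_s: 25.48
position: [0.5741, 0.3711, 0.1237]
tcp_rot: [[0.948, 0.317, 0.003], [0.317, -0.948, 0.002], [0.004, -0.0, -1.0]]
force: [0.6, 0.8, 0.5]
opening: 0.167
grasp_force: 0.2
time_s: 25.82
position: [0.5736, 0.3711, 0.1233]
tcp_rot: [[0.948, 0.318, 0.002], [0.318, -0.948, 0.001], [0.002, -0.001, -1.0]]
force: [-1.3, 0.8, 6.5]
opening: 0.137
grasp_force: 30.0
```

```bash
python3 -m inch '[[0,0,2,0,0.5],[0,0,5,0,0.5],[0,0,8,0,0.5],[0,0,11,0,0.5],[0,0,14,0,0.5],[0,0,17.3,0,0.5],[0.5,-1,17.3,6,0.5],[1,-2,17.3,12,0.5],[1.5,-3,17.3,18,0.5],[2,-4,17.3,24,0.5]]';python3 -m inch '[[0.2,-0.5,0,6,0.5],[0.4,-1,0,12,0.5],[0.6,-1.5,0,18,0.5],[0.8,-2,0,24,0.5],[0.8,-2,0,30,0.5],[0.8,-2,0,36,0.5],[0.8,-2,0,42,0.5],[0.8,-2,0,46.5,0.5],[0.8,-2,0,46.5,0.5],[0.8,-2,0,46.5,0.5]]';python3 -m inch '[[0,0,0,0,0.5],[0,0,0,0,0.5]]'
```

```text
time_s: 26.65
position: [0.5927, 0.3299, 0.2942]
tcp_rot: [[0.733, 0.68, -0.001], [0.68, -0.733, -0.001], [-0.001, -0.0, -1.0]]
force: [1.0, 0.5, -1.8]
opening: 0.14
grasp_force: 30.0
time_s: 27.48
position: [0.6007, 0.3104, 0.294]
tcp_rot: [[0.019, 1.0, -0.001], [1.0, -0.019, -0.0], [-0.0, -0.001, -1.0]]
force: [-0.1, -0.1, -0.4]
opening: 0.134
grasp_force: 30.0
time_s: 27.65
position: [0.6009, 0.3105, 0.2943]
tcp_rot: [[0.018, 1.0, -0.0], [1.0, -0.018, -0.0], [-0.0, -0.0, -1.0]]
force: [0.9, 0.7, -1.1]
opening: 0.136
grasp_force: 30.0
```

```bash
python3 -m inch '[[0.1,-2,0,0,0.5],[0.1,-4,0,0,0.5],[0.1,-6,0,0,0.5],[0.1,-8,0,0,0.5],[0.1,-10,0,0,0.5],[0,-12,0,0,0.5],[0,-14,0,0,0.5],[0,-16,0,0,0.5],[-0.1,-17.5,0,0,0.5],[-0.1,-18.8,0,0,0.5]]';python3 -m inch '[[0,0,0,0,0.5],[0,0,-1,0,0.5],[0,0,-2,0,0.5],[0,0,-2.8,0,0.5],[0,0,-3.3,0,0.5],[0,0,-3.6,0,0.5],[0,0,-3.6,0,0.5]]'
```

```text
time_s: 28.48
position: [0.5998, 0.1213, 0.2946]
tcp_rot: [[0.018, 1.0, -0.0], [1.0, -0.018, -0.0], [-0.0, -0.0, -1.0]]
force: [-0.2, 0.1, -1.8]
opening: 0.137
grasp_force: 30.0
time_s: 29.07
position: [0.6, 0.1235, 0.2601]
tcp_rot: [[0.016, 1.0, 0.001], [1.0, -0.016, 0.0], [0.0, 0.001, -1.0]]
force: [-3.5, -0.4, 8.7]
opening: 0.137
grasp_force: 29.9
```

Contact again. I'll release it and go over basket B.

```bash
python3 -m inch '[[0,0,0,0,4],[0,0,0,0,4],[0,0,0,0,4],[0,0,0,0,4],[0,0,2,0,4],[0,0,5,0,4],[0,0,8,0,4],[0,0,10,0,4]]';python3 -m inch '[[-15,24,0,-70,4],[-15,24,0,-70,4],[-15,24,0,-70,4],[-15,24,0,-70,4],[-15,24,0,-70,4],[-15,24,0,-70,4],[-15,24,0,-70,4],[-15,24,0,-70,4],[-15,24,0,-70,4],[-15,24,0,-70,4]]';python3 -m inch '[[0,0,-4,-7,4],[0,0,-8,-14,4],[0,0,-10,-14,4],[0,0,-10,-14,4],[0,0,-10,-14,4]]'
python3 - <<'E'
from h import *
b=cap("side");a=cap("wrist");print(readout.read_state()["position"])
cv2.imwrite("pics/o.png",np.vstack([a[0:300],cv2.resize(b[100:290,200:400],(560,532))[:290]]))
E
```

```text
time_s: 29.73
position: [0.6008, 0.1227, 0.361]
tcp_rot: [[0.017, 1.0, 0.003], [1.0, -0.017, 0.0], [0.0, 0.003, -1.0]]
force: [0.6, -0.4, 0.4]
opening: 0.458
grasp_force: 0.0
time_s: 30.57
position: [0.4489, 0.3637, 0.3581]
tcp_rot: [[0.941, 0.339, -0.001], [0.339, -0.941, -0.0], [-0.001, 0.0, -1.0]]
force: [0.5, -0.6, -0.4]
opening: 0.461
grasp_force: 0.0
time_s: 30.98
position: [0.4495, 0.3623, 0.2575]
tcp_rot: [[0.994, 0.106, -0.003], [0.106, -0.994, -0.001], [-0.003, 0.001, -1.0]]
force: [0.8, -0.8, 0.9]
opening: 0.456
grasp_force: 0.0
[0.45133045 0.36325584 0.26022284]
```

View pics/o.png

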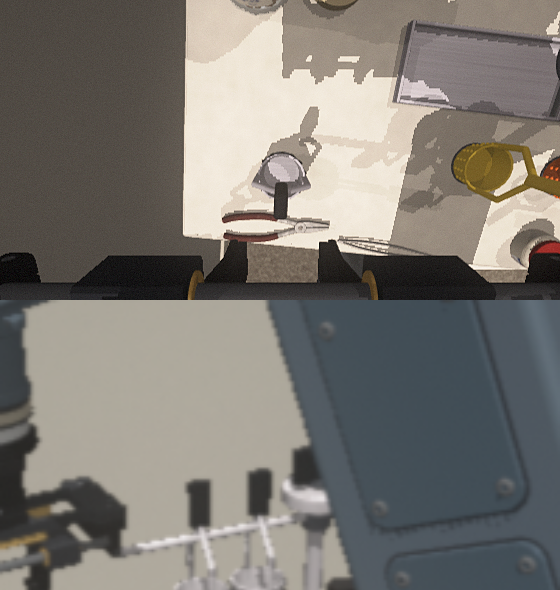

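Both baskets hang on the arm. B: bail ends at (254,189) and (311,188), tab from (281,183) to (280,217).

Run:
```python
from h import *
a,b=atz("wrist",254,189,.075),atz("wrist",311,188,.075)
print(a,b,(a+b)/2,np.degrees(np.arctan2(*(a-b)[[1,0]])),atz("wrist",280,208,.16))
```

```text
[0.43999924 0.39422839 0.075     ] [0.44792637 0.3306659  0.075     ] [0.44396281 0.36244714 0.075     ] 97.10887215700703 [0.44739451 0.36493887 0.16      ]
```

```bash
python3 -m inch '[[-0.4,0.1,-4,1,4],[-0.4,0.1,-8,1,4],[-0.4,0.1,-12,1,4],[-0.4,0.1,-13.7,1,4],[-0.4,0.1,-13.7,1,4],[-0.4,0.1,-13.7,1,0.5],[-0.4,0.1,-13.7,1,0.5],[-0.4,0.1,-13.7,1,0.5],[-0.4,0.1,-13.7,1,0.5],[-0.4,0.1,-13.7,1,0.5]]';python3 -m inch '[[0,0,0,0,0.5],[0,0,0,0,0.5],[0,0,0,0,0.5],[0,0,0,0,0.5]]'
```

```text
time_s: 31.92
position: [0.4469, 0.364, 0.1232]
tcp_rot: [[0.992, 0.122, 0.003], [0.122, -0.992, 0.002], [0.003, -0.001, -1.0]]
force: [-0.5, -0.6, -0.9]
opening: 0.168
grasp_force: 0.0
time_s: 32.25
position: [0.4466, 0.3639, 0.123]
tcp_rot: [[0.992, 0.123, 0.002], [0.123, -0.992, 0.001], [0.002, -0.001, -1.0]]
force: [-0.7, -0.2, 6.5]
opening: 0.134
grasp_force: 30.0
```

```bash
python3 -m inch '[[0,0,2,0,0.5],[0,0,5,0,0.5],[0,0,8,0,0.5],[0,0,11,0,0.5],[0,0,14,0,0.5],[0,0,17.3,0,0.5],[1,0,17.3,6,0.5],[3,-1,17.3,12,0.5],[5,-2,17.3,18,0.5],[7,-3,17.3,24,0.5]]';python3 -m inch '[[2,-1,0,6,0.5],[4,-2,0,12,0.5],[6,-2.4,0,18,0.5],[8,-2.4,0,24,0.5],[8.6,-2.4,0,30,0.5],[8.6,-2.4,0,36,0.5],[8.6,-2.4,0,42,0.5],[8.6,-2.4,0,48,0.5],[8.6,-2.4,0,54,0.5],[8.6,-2.4,0,58,0.5]]';python3 -m inch '[[0,0,0,0,0.5],[0,0,0,0,0.5],[0,0,0,0,0.5]]'
```

```text
time_s: 33.08
position: [0.516, 0.3332, 0.2947]
tcp_rot: [[0.854, 0.521, -0.0], [0.521, -0.854, -0.0], [-0.0, 0.0, -1.0]]
force: [0.5, -0.2, -1.2]
opening: 0.136
grasp_force: 30.0
time_s: 33.92
position: [0.6015, 0.3093, 0.2938]
tcp_rot: [[0.012, 1.0, -0.002], [1.0, -0.012, -0.001], [-0.001, -0.002, -1.0]]
force: [-0.1, 0.6, -1.5]
opening: 0.137
grasp_force: 30.0
time_s: 34.17
position: [0.6017, 0.3094, 0.2942]
tcp_rot: [[0.018, 1.0, -0.001], [1.0, -0.018, -0.0], [-0.0, -0.001, -1.0]]
force: [0.2, -0.6, -1.9]
opening: 0.135
grasp_force: 30.0
```

```bash
python3 -m inch '[[0,-2,0,0,0.5],[0,-4,0,0,0.5],[0,-6,0,0,0.5],[0,-8,0,0,0.5],[0,-10,0,0,0.5],[-0.1,-11,0,0,0.5],[-0.1,-12,0,0,0.5],[-0.1,-12,0,0,0.5],[-0.1,-12,0,0,0.5]]';python3 -m inch '[[0,0,-1,0,0.5],[0,0,-2,0,0.5],[0,0,-2.8,0,0.5],[0,0,-3.3,0,0.5],[0,0,-3.6,0,0.5],[0,0,-3.6,0,0.5]]'
```

```text
time_s: 34.92
position: [0.601, 0.1897, 0.2946]
tcp_rot: [[0.018, 1.0, 0.0], [1.0, -0.018, 0.001], [0.001, 0.0, -1.0]]
force: [0.1, 0.4, -0.7]
opening: 0.135
grasp_force: 30.0
time_s: 35.42
position: [0.6013, 0.1902, 0.2599]
tcp_rot: [[0.016, 1.0, 0.001], [1.0, -0.016, 0.0], [0.001, 0.001, -1.0]]
force: [-1.2, -0.1, 7.0]
opening: 0.137
grasp_force: 30.0
```

Release, rise, back off toward the robot's right, then check.

```bash
python3 -m inch '[[0,0,0,0,4],[0,0,0,0,4],[0,0,0,0,4],[0,0,0,0,4],[0,0,2,0,4],[0,0,5,0,4],[0,0,10,0,4],[0,0,14,0,4],[0,0,14,0,4]]';python3 -m inch '[[-10,-25,10,0,4],[-10,-25,10,0,4],[-10,-25,10,0,4],[-10,-25,10,0,4],[-10,-25,10,0,4],[-10,-25,10,0,4],[-10,-25,10,0,4],[-10,-25,10,0,4]]';python3 -m inch '[[0,-25,0,0,4],[0,-25,0,0,4],[0,-25,0,0,4],[0,-25,0,0,4],[0,-25,0,0,4],[0,-25,0,0,4],[0,-25,0,0,4],[0,-25,0,0,4]]'
python3 - <<'E'
from h import *
b=cap("side");a=cap("top")
cv2.imwrite("pics/p.png",np.hstack([cv2.resize(a[150:300,160:360],(400,300)),cv2.resize(b[140:290,150:350],(400,300))]))
E
```

```text
time_s: 36.17
position: [0.6042, 0.1901, 0.4071]
tcp_rot: [[0.017, 1.0, 0.015], [1.0, -0.017, 0.002], [0.002, 0.015, -1.0]]
force: [0.8, -0.3, 1.6]
opening: 0.458
grasp_force: 0.0
time_s: 36.83
position: [0.5002, -0.0659, 0.5013]
tcp_rot: [[0.024, 1.0, 0.004], [1.0, -0.024, -0.005], [-0.005, 0.004, -1.0]]
force: [0.6, 1.0, 0.1]
opening: 0.461
grasp_force: 0.0
time_s: 37.5
position: [0.501, -0.3124, 0.4964]
tcp_rot: [[0.02, 1.0, -0.002], [1.0, -0.02, 0.002], [0.002, -0.002, -1.0]]
force: [0.6, 0.8, 0.8]
opening: 0.46
grasp_force: 0.0
```

View pics/p.png

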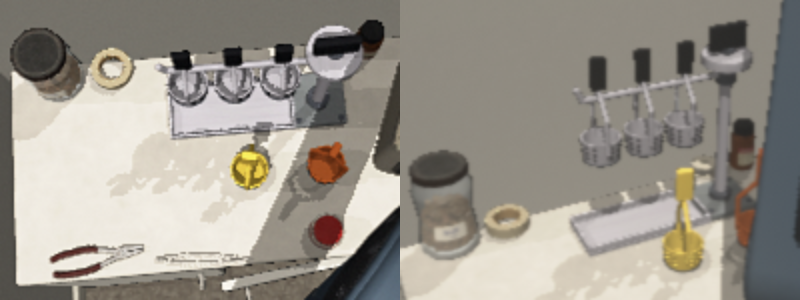

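All three baskets hang upright over the tray, the wing is back in its starting direction, and nothing else has moved.

```bash
python3 -m inch '[[0,0,0,0,4],[0,0,0,0,4],[0,0,0,0,4],[0,0,0,0,4],[0,0,0,0,4],[0,0,0,0,4],[0,0,0,0,4],[0,0,0,0,4],[0,0,0,0,4],[0,0,0,0,4]]'; python3 -c "
from rig import bot
print(bot.hand_in())"
```

```text
time_s: 38.43
position: [0.501, -0.3106, 0.4985]
tcp_rot: [[0.017, 1.0, -0.0], [1.0, -0.017, 0.0], [0.0, -0.0, -1.0]]
force: [-0.2, 0.1, -0.9]
opening: 0.459
grasp_force: 0.0
the job is handed in; nothing more can be done
None
```

I loosened the clamp (it gave clockwise), swung the arm along its tray, retightened the clamp, hung all three steel baskets over the tray, and handed the job in at about 38 s; the hand-in returned no verdict.

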